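Clamp the end strip onto the serving board

ROBOT

A 6-joint arm with a two-finger parallel gripper is mounted at the origin on the work surface. World frame = base frame: x ahead of the robot, y to its left, z up, the work surface at z = 0. Lengths are in m, angles in rad, forces in N, time in s.
With the tool pointing down it reaches from about 0.375 to 0.925 m from the base axis. Payload 5.7 kg.
Tool frame: the origin (TCP) lies midway between the tips of the shut fingers; the grasp point (between the pads) lies behind it (bot.hold_point_z is the z of the grasp point in the tool frame, in m); z points along the fingers, y is the line along which they close (so a half turn about z gives the same grasp; the last joint's range is limited). The gripper opens to 88 mm and grips with 3 to 60 N. Pads are 20 mm wide; open, the fingers measure 115 mm over their backs; the gripper's body (75 mm by 178 mm) begins 61 mm behind the grasp point.
Start: joints at [-1.326, 0.359, 1.51, -0, 1.272, -0.115], TCP at [0.211, -0.562, 0.223] pointing down, gripper open.
Joint ranges: [-2.97, 2.97], [-1.01, 2.36], [0.21, 2.38], [-0.96, 4.11], [0.2, 2.71], [-2.98, 2.98]. Speed limits (rad/s): [2.39, 2.39, 3.14, 3.14, 3.14, 3.14].

INTERFACE

Orientations are given as a rotation vector (axis times angle).
In Python, from workcell import bot gives the robot as it stands.
- The arm moves only by the shell command python3 -m pendant 'ROWS' [OPENING]. ROWS is JSON, a list of rows, each a list of 2 entries, a list of its own where there are three numbers: the shift along the tool's x, y, z as a fraction of full scale, then the turn, a rotation vector about the tool's x, y, z as a fraction of full scale. A call has 1 to 5 rows; each row is the pose to reach, as a shift and turn from the pose commanded when the call began, along the tool's axes at that moment, turning the shorter way round; what a row does not reach only later rows make up. Full scale, the value 1, is 0.2 m for a shift and 360 degrees for a turn. A row lasts 1/12 s, in which the tool goes at most 41.7 mm and 7.16 degrees, less where a joint would pass 70% of its speed; a pose out of reach is approached as far as the arm can. A call with a number of a shift or a turn outside -1 to 1 is refused whole. A call with a gripper value outside its range is refused whole. OPENING is the closure in counts, from 0 (fully open) to 255 (shut), set as the call begins (- or left out, the last holds). The fingers move at their own pace and stop on an object; the grip force is fixed at half the most. Time passes only in rows, so rows that repeat a pose let the fingers close. It gives the time, the measured TCP pose, the force, the opening and the grip force at its end, in the units of the state.
- bot.get_obs(): the state, without advancing time (a new reading comes with each control period).
- bot.get_image(name): name is "scene" or "top" or "wrist"; returns (picture, depth): 420x560x3 uint8, red, green, blue; 420x560 float32, m along the optical axis (not along the pixel's ray), 0 where there is no reading.
- bot.get_calibration(name): a dict with "camera_matrix" (3x3 intrinsics, pixels), "position" and "rotation" of the camera in the world; the wrist camera has in their place "hand_eye" (4x4, takes a point from camera to tool coordinates, whose origin is the TCP and whose axes are the flange's). Camera axes: x right, y up, looking along -z (the intrinsics and any distortion apply to the point x, -y, -z); pixel columns grow to the right and rows downward; lengths in m; the calibration is good to about 2 mm. A picture is of the moment at which its call begins: read the wrist's pose just before it. get_calibration takes no time and is no camera call.
- bot.sign_off(): hands the job in; it is judged then, once.
The state is a dict: "time_s": time; "q": joint angles; "joint_vel": joint speeds; "joint_efforts": joint torques, N m; "tcp_pos": TCP position; "eef_rot": TCP orientation; "contact_force": force on the tool from outside, world axes, zero at the start; "torque": the same for the moment, N m; "finger_gap": finger opening in m; "finger_force": force on a finger pad.
Only numpy, scipy, OpenCV 4.12 (cv2) and the standard library are available. Lean on these libraries where they do the work, as an engineer would, in place of code of your own. Each camera call takes 0.05 s, during which the arm holds its last target. There are 200 camera calls.

TASK

Mend the small serving board: lower the wooden board with the two holes over the two upright pins of the gluing clamp until it lies flush on the clamp's bed, then pump the clamp's trigger towards its handle, letting it spring back between squeezes, until the sprung foot has pushed the loose end strip tight up against the board. Finish while still holding the trigger squeezed, with the foot's spring pressed in about halfway: never bottom the spring out, do not push the plunger or foot by hand, and leave everything else on the worktop where it is.

Things in the scene. Friction and masses are not known exactly. Their poses are not given: they have to be found in the camera images.
- clamp: Gluing clamp screwed to the worktop; origin on the worktop. Aluminium bed 90 mm (own x) by 380 mm (own y, -210 to +170) by 12 mm thick. Board's place at the +y end on two pins at y = +55 and +135 mm (seated: board centre x 0, y +95, underside z 12 mm). At the -y end a black housing (44 x 62 mm, top z = 58 mm) carries an upright handle and trigger; the plunger points to +y at z = 21 mm.
- pin_near (a point): foot of the pin at clamp y = +55 mm, on the bed's top (z = 12 mm). Pin 10 mm in diameter, 31 mm tall, its top 8 mm a cone.
- pin_far (a point): foot of the other, equal pin at clamp y = +135 mm, on the bed's top
- handle_grip (a point): middle of the fixed black handle: an upright post 34 mm wide (clamp x), 14 mm thick (clamp y), from z = 58 to 156 mm at clamp y = -150 mm; this point is 125 mm above the worktop
- trigger: black trigger lever, hinged at its foot (clamp y = -120 mm, z = 65 mm), standing on the +y side of the handle. Its grip is a round crossbar, 14 mm thick and 36 mm long (along clamp x), 60 mm above the hinge. Released, handle and trigger together measure 52 mm over the outsides, fully squeezed 36 mm; nothing stands above them.
- trigger_grip (a point): centre of the trigger's crossbar; released at clamp y = -112 mm, z = 124 mm; fully squeezed at y = -128 mm. The crossbar's outer side is 7 mm further to +y.
- trigger_angle (a joint): 0 released to 0.27 rad fully squeezed towards the handle; a light spring (2 to 4 N at the crossbar) brings it back. Squeezing carries the plunger forward up to 17.5 mm (1.09 mm per mm at the crossbar) by 4 mm ratchet teeth; letting it fully back takes a fresh bite. A full stroke gains about 12 mm, at most 16 mm; with the work clamped it takes up to 20 N at the crossbar.
- plunger: steel plunger rod with a 20 mm collar behind the foot, which it carries; to be moved by the trigger only
- jaw_travel (a joint): How far the plunger is out, 0 to 0.074 m, towards clamp +y. Starts 0 to 20 mm out; about 4 N of drag holds it where it is left. With the strip tight between foot and board and the spring still free it reads 0.051 to 0.054 m.
- foot_spring (a joint): how far the foot's spring is pressed in: 0 free to 0.014 m bottomed; 1 N per mm. It shows as the gap between foot and collar, 14 mm when free. If the trigger is let go the plunger backs off until only 2 to 3 mm is left; a full squeeze from there can bottom it.
- foot_face (a point): centre of the foot's front face (grey plate, 40 mm wide, 16 mm tall, 8 mm thick), 21 mm above the worktop
- board: small pale wooden serving board, loose on the worktop, 60 mm (own x) by 130 mm (own y) by 18 mm thick, 80 to 150 g; origin at the centre of its underside. Two through holes 13 mm wide on its centre line, 40 mm either side of the centre; either way round will do.
- board_hole0 (a point): centre of one hole at the board's top face (own y = -40 mm, 18 mm above the underside)
- board_hole1 (a point): centre of the other hole at the board's top face (own y = +40 mm)
- strip: loose pale wooden end strip, 60 mm (own x) by 24 mm (own y) by 18 mm thick, lying on the clamp's bed between the foot and the board's place, 11 to 23 mm short of where the board's end will be; origin at the centre of its underside. It needs no handling.
- glue: bystander: white bottle, 48 mm across, 130 mm tall; origin under its centre
- mug: bystander: white mug, 76 mm across, 90 mm tall; origin under its centre
- mill: bystander: dark wooden pepper mill, 54 mm across, 160 mm tall; origin under its centre
- offcut: bystander: pale wooden offcut without holes, 60 x 110 x 18 mm, lying nearer the robot; origin under its centre
- screwdriver: bystander: screwdriver lying between clamp and board, handle nearer the robot
- spoon: bystander: spoon with a wooden handle, lying on the right
- bowl: bystander: blue bowl, 120 mm across, 50 mm tall, on the left; origin under its centre
There are look-alikes about, which are no part of the job. Leave any yellow look-alike of the board alone. Of the things shaped like the strip, the wooden one is meant.

How it is judged:
By the outcome, as a careful person would: the job done as asked, in the order asked, and still so for the second after the job is handed in, while the arm keeps its last pose, push and grip.
It also fails if it takes over 72 s, if anything falls off the work surface, if the arm or the gripper's body presses on something with over 40 N, if the wrist force passes 120 N, or if a joint passes its speed limit or range.

## Working session

There is one attempt and no reset: what is moved stays moved. The work goes in short steps, Python scripts to look and compute and a shell command to move; the robot and the scene stay as the last step left them, time stands still between calls to the robot, and variables do not carry over. Pictures are saved under pics/ and viewed, at most 10 in all, crops included, and the job is handed in when it is done.

```bash
mkdir -p pics; ls
python3 - <<'E'
from workcell import bot
import cv2,numpy as np
o=bot.get_obs();print(o, bot.hold_point_z)
for n in ("scene","top"):
    p,d=bot.get_image(n);np.savez(f"pics/{n}.npz",p=p,d=d);cv2.imwrite(f"pics/{n}.png",p[:,:,::-1]);print(n,bot.get_calibration(n),(d>0).mean())
print(bot.get_calibration("wrist"))
E
```

```text
pics
{'time_s': 0.0, 'q': array([-1.32611221e+00,  3.59475452e-01,  1.51139637e+00,  5.32359267e-06,
        1.27249676e+00, -1.15118205e-01]), 'joint_vel': array([ 1.17197842e-03, -5.74091079e-04, -1.01594378e-03, -2.23718866e-05,
        1.34186597e-04, -2.16096833e-04]), 'joint_efforts': array([-8.08350633e-04, -5.15385139e+01, -2.70726800e+01,  6.71289372e-02,
        3.52186162e-02, -1.65731371e-04]), 'tcp_pos': array([ 0.2110746 , -0.56093145,  0.22184091]), 'eef_rot': array([-3.08914820e+00, -5.61812904e-01,  1.72522724e-04]), 'contact_force': array([ 0.0573718 ,  0.55558074, -0.54330409]), 'torque': array([0.01677267, 0.00791363, 0.00163042]), 'finger_force': 0.0, 'finger_gap': 0.08746103345194907} -0.0187
scene {'camera_matrix': array([[523.20340733,   0.        , 279.11910468],
       [  0.        , 523.20340733, 209.43952693],
       [  0.        ,   0.        ,   1.        ]]), 'position': array([ 1.49456735, -0.35827791,  0.96549226]), 'rotation': array([0.7595534 , 0.49559777, 1.11753928])} 0.9495025510204081
top {'camera_matrix': array([[466.52857059,   0.        , 284.15129603],
       [  0.        , 466.52857059, 201.94499453],
       [  0.        ,   0.        ,   1.        ]]), 'position': array([0.35302726, 0.02167222, 1.44646769]), 'rotation': array([ 0.12409336, -0.12734023, -1.57150838])} 0.9959311224489796
{'camera_matrix': array([[299.41172021,   0.        , 279.33090602],
       [  0.        , 299.41172021, 207.53842763],
       [  0.        ,   0.        ,   1.        ]]), 'hand_eye': array([[-7.19036153e-04,  9.67497153e-01,  2.52880886e-01,
         6.86491254e-02],
       [ 9.99999720e-01,  7.48095044e-04, -1.87593173e-05,
         1.73687535e-03],
       [-2.07328524e-04,  2.52880802e-01, -9.67497420e-01,
        -1.60896182e-01],
       [ 0.00000000e+00,  0.00000000e+00,  0.00000000e+00,
         1.00000000e+00]])}
```

View pics/top.png

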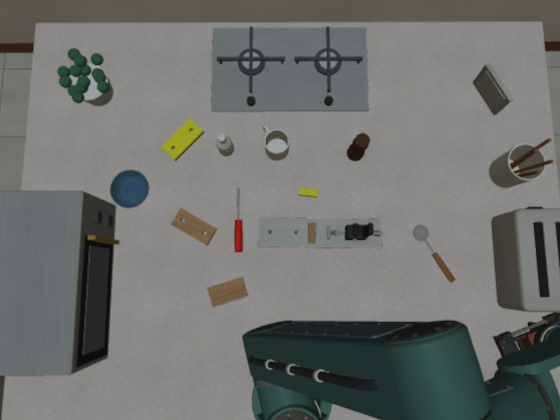

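View pics/scene.png

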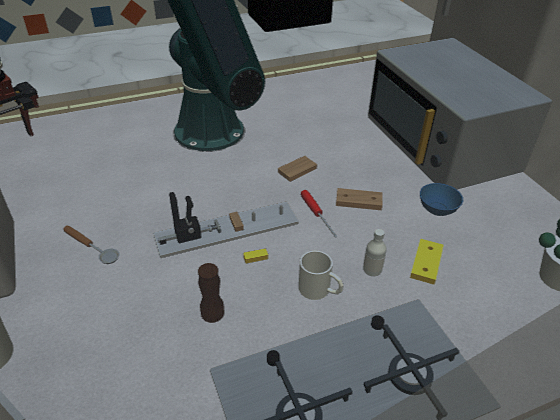

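Top view: the board with holes is at about (194,226). The clamp bed spans (258..382, 233), with pins at (270,232) and (297,232), the strip at (312,233) and the handle and trigger at (350–370,232). The offcut is at (227,292).

```bash
cat > h.py <<'E'
import numpy as np,cv2
from workcell import bot
from scipy.spatial.transform import Rotation as R
def cam(n,obs=None):
    c=bot.get_calibration(n);K=c["camera_matrix"]
    if n=="wrist":
        T=np.eye(4);T[:3,:3]=R.from_rotvec(obs["eef_rot"]).as_matrix();T[:3,3]=obs["tcp_pos"];T=T@c["hand_eye"]
        return K,T[:3,:3],T[:3,3]
    return K,R.from_rotvec(c["rotation"]).as_matrix(),np.array(c["position"])
def plane(C,uv,z):
    K,Rm,p=C;uv=np.atleast_2d(np.float64(uv))
    d=np.c_[(uv[:,0]-K[0,2])/K[0,0],-(uv[:,1]-K[1,2])/K[1,1],-np.ones(len(uv))]@Rm.T
    return p+d*((z-p[2])/d[:,2])[:,None]
def proj(C,P):
    K,Rm,p=C;q=(np.atleast_2d(P)-p)@Rm
    return np.c_[K[0,0]*q[:,0]/-q[:,2]+K[0,2],K[1,1]*q[:,1]/q[:,2]+K[1,2]]
def local(obs,P):
    "world shift -> tool axes"
    return R.from_rotvec(obs["eef_rot"]).inv().apply(P)
E
python3 - <<'E'
from h import *
f=np.load("pics/top.npz");p=f["p"];d=f["d"];C=cam("top")
hsv=cv2.cvtColor(p,cv2.COLOR_RGB2HSV)
def rect(m,z,lab,roi):
    M=np.zeros_like(m);x0,y0,x1,y1=roi;M[y0:y1,x0:x1]=m[y0:y1,x0:x1]
    cs,_=cv2.findContours(M,cv2.RETR_EXTERNAL,cv2.CHAIN_APPROX_NONE)
    c=max(cs,key=cv2.contourArea);w=plane(C,c[:,0,:],z)
    r=cv2.minAreaRect(w[:,:2].astype(np.float32)*1000);print(lab,r)
    return r
wood=((hsv[...,0]>5)&(hsv[...,0]<20)&(hsv[...,1]>70)).astype(np.uint8)*255
rect(wood,.018,"board",(165,200,222,252))
rect(wood,.030,"strip",(303,215,320,250))
print(hsv[226,194],hsv[233,312],hsv[245,285],hsv[260,285])
print("depth z check board", [ (uv, d[uv[1],uv[0]]) for uv in ((190,226),(285,240),(285,260))])
bed=((hsv[...,2]>100)&(hsv[...,1]>10)).astype(np.uint8)*255
# candidate crop
cv2.imwrite("pics/a.png",cv2.resize(p[195:265,160:400,::-1],None,fx=3.3,fy=3.3,interpolation=cv2.INTER_CUBIC))
g=cv2.cvtColor(p,cv2.COLOR_RGB2GRAY)
for lab,roi,z,t in (("pins",(262,222,304,242),.043,100),("holes",(172,208,216,246),.018,80)):
    x0,y0,x1,y1=roi;s=g[y0:y1,x0:x1];print(lab,s.min(),np.median(s))
    cs,_=cv2.findContours((s<(np.median(s)-30)).astype(np.uint8),cv2.RETR_EXTERNAL,cv2.CHAIN_APPROX_NONE)
    for c in cs:
        if len(c)>3:u=c[:,0].mean(0)+[x0,y0];print(u,len(c),plane(C,u,z))
E
```

```text
board ((509.38360595703125, 297.20965576171875), (129.9462890625, 57.26347351074219), 60.09099197387695)
strip ((487.16729736328125, -64.62566375732422), (21.368915557861328, 58.06877136230469), 89.27457427978516)
[ 17 110 116] [ 17 110 114] [100  12 132] [ 20   6 137]
depth z check board [((190, 226), np.float32(1.4295928)), ((285, 240), np.float32(1.4326013)), ((285, 260), np.float32(1.4386991))]
pins 66 128.0
[295.71428571 231.85714286] 7 [[ 0.48798096 -0.01621148  0.043     ]]
[269.42857143 231.71428571] 7 [[0.4887579 0.063066  0.043    ]]
holes 71 122.0
[211. 237.] 28 [[0.47571886 0.24278274 0.018     ]]
[203.11111111 231.11111111] 9 [[0.49391772 0.26736222 0.018     ]]
[181.         218.71428571] 7 [[0.5325389  0.33638543 0.018     ]]
```

View pics/a.png

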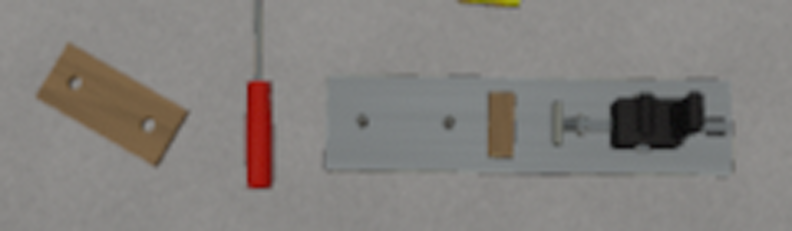

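```bash
python3 -m pendant '[[[0.82,-0.49,0],[0,0,0]],[[0.82,-0.49,0],[0,0,0]],[[0.82,-0.49,0],[0,0,0]],[[0.82,-0.49,0],[0,0,0]],[[0.82,-0.49,0],[0,0,0]]]' 0
python3 -m pendant '[[[0.82,-0.49,0],[0,0,0]],[[0.82,-0.49,0],[0,0,0]],[[0.82,-0.49,0],[0,0,0]],[[0.82,-0.49,0],[0,0,0]],[[0.82,-0.49,0],[0,0,0]]]'
python3 -m pendant '[[[0.4,-0.83,0],[0,0,0]],[[0.4,-0.83,0],[0,0,0]],[[0.4,-0.83,0],[0,0,0]],[[0.4,-0.83,0],[0,0,0]],[[0.4,-0.83,0],[0,0,0]]]'
python3 -m pendant '[[[0.4,-0.83,0],[0,0,0]],[[0.4,-0.83,0],[0,0,0]],[[0.4,-0.83,0],[0,0,0]],[[0.4,-0.83,0],[0,0,0]],[[0.4,-0.83,0],[0,0,0]]]'
python3 -m pendant '[[[0.4,-0.83,0],[0,0,-0.097]],[[0.4,-0.83,0],[0,0,-0.097]],[[0.4,-0.83,0],[0,0,-0.097]],[[0.4,-0.83,0],[0,0,-0.097]],[[0.4,-0.83,0],[0,0,-0.097]]]'
```

```text
time_s: 0.52
tcp_pos: [0.3316, -0.4083, 0.2222]
eef_rot: [-3.088, -0.563, -0.001]
contact_force: [0.0, -0.2, -0.1]
finger_gap: 0.088
finger_force: 0.0
time_s: 0.93
tcp_pos: [0.4507, -0.2591, 0.2224]
eef_rot: [-3.089, -0.564, -0.001]
contact_force: [-0.2, -0.9, -0.6]
finger_gap: 0.0878
finger_force: 0.0
time_s: 1.35
tcp_pos: [0.4646, -0.0746, 0.2223]
eef_rot: [-3.088, -0.565, 0.001]
contact_force: [-0.6, -0.4, 0.2]
finger_gap: 0.0877
finger_force: 0.0
time_s: 1.77
tcp_pos: [0.4817, 0.1087, 0.2226]
eef_rot: [-3.088, -0.565, -0.0]
contact_force: [0.1, -0.3, 0.8]
finger_gap: 0.088
finger_force: 0.0
time_s: 2.18
tcp_pos: [0.4984, 0.2927, 0.2224]
eef_rot: [-2.772, -1.475, -0.002]
contact_force: [-0.2, -0.4, -0.3]
finger_gap: 0.0873
finger_force: 0.0
```

```bash
cat >> h.py <<'E'
def wood_rect(p,C,z,lo=(5,70,40),hi=(22,255,255),area=2000):
    hsv=cv2.cvtColor(p,cv2.COLOR_RGB2HSV);m=cv2.inRange(hsv,lo,hi)
    m=cv2.morphologyEx(m,cv2.MORPH_OPEN,np.ones((3,3)))
    cs,hi_=cv2.findContours(m,cv2.RETR_CCOMP,cv2.CHAIN_APPROX_NONE)
    for i,c in enumerate(cs):
        if hi_[0][i][3]<0 and cv2.contourArea(c)>area:
            w=plane(C,c[:,0],z)[:,:2];r=cv2.minAreaRect((w*1000).astype(np.float32))
            print("rect",np.round(c[:,0].mean(0)),np.round(r[0],1),np.round(r[1],1),round(r[2],2))
            for j,k in enumerate(cs):
                if hi_[0][j][3]==i and cv2.contourArea(k)>15:
                    e=cv2.minEnclosingCircle(k);print("  hole px",np.round(e[0],1),round(e[1],1),plane(C,e[0],z)[0].round(4))
E
python3 - <<'E'
from h import *
o=bot.get_obs();print(o["tcp_pos"],o["joint_vel"].round(3))
p,d=bot.get_image("wrist");cv2.imwrite("pics/w1.png",p[:,:,::-1]);C=cam("wrist",o)
wood_rect(p,C,.018)
E
```

```text
[0.49842706 0.29272962 0.22244308] [ 0.286  0.156 -0.227 -0.038  0.098 -1.012]
rect [410. 364.] [509.5 -27.1] [ 26.  445.3] 56.03
rect [284. 174.] [510.9 297.7] [128.4  58.5] 60.26
  hole px [286.6 206.5] 5.6 [0.4923 0.2654 0.018 ]
  hole px [282.2 143.7] 6.4 [0.5309 0.3328 0.018 ]
```

View pics/w1.png

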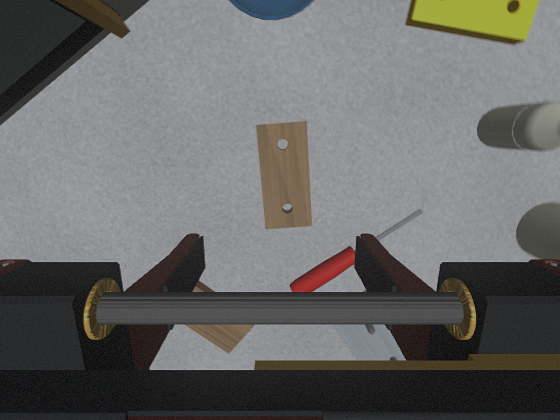

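The wrist view shows the board at (284,174), with its holes at (287,206) and (282,144). The fingers are clear of the screwdriver. I'll align and descend.

```bash
python3 -m pendant '[[[0.056,0.038,0.3],[0,0,-0.0125]],[[0.056,0.038,0.6],[0,0,-0.0125]],[[0.056,0.038,0.6],[0,0,-0.0125]],[[0.056,0.038,0.6],[0,0,-0.0125]],[[0.056,0.038,0.6],[0,0,-0.0125]]]'
python3 - <<'E'
from h import *
o=bot.get_obs();print(o["tcp_pos"],o["eef_rot"],o["joint_vel"].round(3))
p,d=bot.get_image("wrist");C=cam("wrist",o)
wood_rect(p,C,.018)
print(local(o,np.array([.511,.298,.006])-o["tcp_pos"])/.2)
E
```

```text
time_s: 2.65
tcp_pos: [0.5091, 0.2917, 0.101]
eef_rot: [-2.72, -1.57, 0.009]
contact_force: [0.0, 0.2, 0.3]
finger_gap: 0.0876
finger_force: 0.0
[0.50910873 0.29168041 0.10097316] [-2.72032089 -1.57004688  0.00928422] [ 0.002 -0.058 -0.059  0.002  0.012 -0.002]
rect [408. 364.] [542.1  97.3] [ 17.5 297.9] 60.12
rect [277. 198.] [511.3 297.5] [128.5  58.9] 60.13
  hole px [277.5 245. ] 6.6 [0.4933 0.2658 0.018 ]
  hole px [276.7 155.5] 8.7 [0.5315 0.3328 0.018 ]
[ 0.03435823 -0.00593271  0.47473118]
```

```bash
python3 -m pendant '[[[0.037,-0.006,0.2],[0,0,0]],[[0.037,-0.006,0.4],[0,0,0]],[[0.037,-0.006,0.45],[0,0,0]],[[0.037,-0.006,0.475],[0,0,0]],[[0.037,-0.006,0.475],[0,0,0]]]'
python3 -m pendant '[[[0,0,0],[0,0,0]],[[0,0,0],[0,0,0]],[[0,0,0],[0,0,0]],[[0,0,0],[0,0,0]],[[0,0,0],[0,0,0]]]' 100
python3 -m pendant '[[[0,0,0],[0,0,0]],[[0,0,0],[0,0,0]],[[0,0,0],[0,0,0]],[[0,0,0],[0,0,0]],[[0,0,0],[0,0,0]]]' 130
```

```text
time_s: 3.12
tcp_pos: [0.5145, 0.3001, 0.009]
eef_rot: [2.72, 1.571, 0.001]
contact_force: [0.5, -0.5, 0.9]
finger_gap: 0.0878
finger_force: 0.0
time_s: 3.53
tcp_pos: [0.5142, 0.3003, 0.0088]
eef_rot: [-2.72, -1.571, -0.002]
contact_force: [-0.3, -0.5, 8.6]
finger_gap: 0.0599
finger_force: 30.0
time_s: 3.95
tcp_pos: [0.5142, 0.3003, 0.0088]
eef_rot: [-2.72, -1.572, -0.002]
contact_force: [-1.6, -0.7, 8.1]
finger_gap: 0.0596
finger_force: 30.0
```

```bash
python3 -m pendant '[[[0,0,-0.15],[0,0,0]],[[0,0,-0.3],[0,0,0]],[[0,0,-0.45],[0,0,0]],[[0,0,-0.5],[0,0,0]],[[0,0,-0.5],[0,0,0]]]'
python3 -m pendant '[[[-0.12,0.06,0],[0,0,0]],[[-0.28,0.13,0],[0,0,0]],[[-0.44,0.2,0],[0,0,0]],[[-0.6,0.28,0],[0,0,0]],[[-0.63,0.29,0],[0,0,0]]]'
python3 -m pendant '[[[-0.14,0.06,0],[0,0,-0.017]],[[-0.28,0.13,0],[0,0,-0.034]],[[-0.44,0.2,0],[0,0,-0.051]],[[-0.6,0.28,0],[0,0,-0.068]],[[-0.63,0.29,0],[0,0,-0.083]]]'
python3 -m pendant '[[[0,0,0],[0,0,0]],[[0,0,0],[0,0,0]],[[0,0,0],[0,0,0]]]'
python3 - <<'E'
from h import *
o=bot.get_obs();print(o["tcp_pos"],o["joint_vel"].round(3))
p,d=bot.get_image("wrist");cv2.imwrite("pics/w2.png",p[:,:,::-1]);np.savez("pics/w2.npz",p=p,d=d,t=o["tcp_pos"],r=o["eef_rot"]);C=cam("wrist",o)
wood_rect(p,C,o["tcp_pos"][2]+.01)
E
```

```text
time_s: 4.37
tcp_pos: [0.5159, 0.3009, 0.1105]
eef_rot: [2.72, 1.571, 0.009]
contact_force: [0.5, 0.3, -2.5]
finger_gap: 0.0594
finger_force: 30.0
time_s: 4.78
tcp_pos: [0.4984, 0.1573, 0.1056]
eef_rot: [-2.722, -1.569, 0.009]
contact_force: [-0.9, 0.4, -1.6]
finger_gap: 0.0599
finger_force: 30.0
time_s: 5.2
tcp_pos: [0.4871, 0.0199, 0.1061]
eef_rot: [-2.219, -2.223, 0.004]
contact_force: [0.4, -0.4, -1.5]
finger_gap: 0.0598
finger_force: 30.0
time_s: 5.45
tcp_pos: [0.488, 0.0246, 0.1069]
eef_rot: [-2.225, -2.216, 0.001]
contact_force: [0.1, -0.2, -0.5]
finger_gap: 0.0599
finger_force: 30.0
[0.48797124 0.02461442 0.10689235] [ 0.016 -0.003 -0.008 -0.002  0.002 -0.015]
rect [358. 357.] [539.  -33.7] [ 30.7 212.6] 89.79
rect [279. 216.] [488.4  44.3] [80.9 59.2] 89.77
  hole px [279. 189.] 12.2 [0.4884 0.0621 0.1169]
rect [62. 40.] [389.7 135. ] [39.  37.7] 16.84
```

View pics/w2.png

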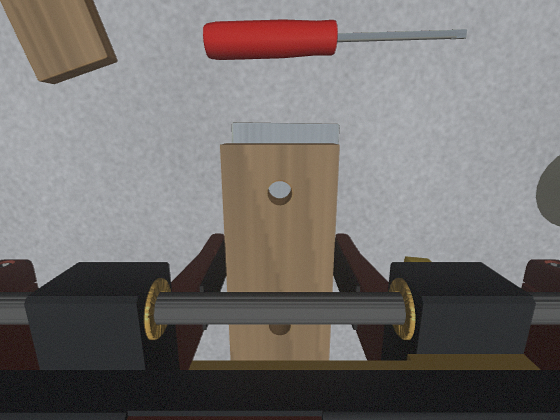

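Wrist view: the board is held squarely, with its far hole at (279,189). The bed's far end is visible beyond it at rows 123–143, columns 231–339. I'll use the bed edges to locate the pins with the same camera.

Run:
```python
from h import *
f=np.load("pics/w2.npz");p=f["p"];C=cam("wrist",dict(tcp_pos=f["t"],eef_rot=f["r"]))
h=cv2.cvtColor(p,cv2.COLOR_RGB2HSV);h=h.astype(int)
lab=cv2.cvtColor(p,cv2.COLOR_RGB2LAB).astype(float)
print("col 285 rows 115-146",lab[115:148,260:310].mean(1)[:, [0,2]].round(0).tolist())
print("row 128-138 cols",[(c,lab[128:138,c].mean(0)[[0,2]].round(0).tolist()) for c in list(range(222,242))+list(range(328,348))])
t=np.load("pics/top.npz");P=t["p"];g=cv2.cvtColor(P,cv2.COLOR_RGB2LAB).astype(float);Ct=cam("top")
# bed left end in top
print("top row225-240 cols",[(c,g[224:230,c,:].mean(0)[[0,2]].round(0).tolist()) for c in range(252,266)])
print("top col 280-290 rows",[(r,g[r,278:290].mean(0)[[0,2]].round(0).tolist()) for r in list(range(212,224))+list(range(242,254))])
```

```text
col 285 rows 115-146 [[172.0, 126.0], [172.0, 126.0], [171.0, 126.0], [170.0, 126.0], [170.0, 126.0], [171.0, 126.0], [172.0, 126.0], [167.0, 126.0], [143.0, 126.0], [158.0, 124.0], [157.0, 124.0], [158.0, 124.0], [158.0, 124.0], [158.0, 124.0], [158.0, 124.0], [158.0, 124.0], [157.0, 124.0], [158.0, 124.0], [158.0, 124.0], [157.0, 124.0], [157.0, 124.0], [158.0, 124.0], [158.0, 124.0], [157.0, 124.0], [158.0, 124.0], [158.0, 124.0], [158.0, 124.0], [163.0, 123.0], [97.0, 135.0], [87.0, 141.0], [128.0, 145.0], [128.0, 144.0], [127.0, 144.0]]
row 128-138 cols [(222, [168.0, 126.0]), (223, [167.0, 126.0]), (224, [167.0, 126.0]), (225, [166.0, 126.0]), (226, [165.0, 126.0]), (227, [165.0, 126.0]), (228, [167.0, 126.0]), (229, [169.0, 126.0]), (230, [168.0, 126.0]), (231, [156.0, 127.0]), (232, [165.0, 131.0]), (233, [163.0, 126.0]), (234, [162.0, 124.0]), (235, [160.0, 124.0]), (236, [163.0, 124.0]), (237, [162.0, 124.0]), (238, [162.0, 124.0]), (239, [158.0, 124.0]), (240, [157.0, 124.0]), (241, [159.0, 124.0]), (328, [156.0, 124.0]), (329, [157.0, 124.0]), (330, [156.0, 124.0]), (331,
[... 602 characters left out ...]
0, 127.0]), (261, [135.0, 127.0]), (262, [135.0, 128.0]), (263, [136.0, 128.0]), (264, [136.0, 127.0]), (265, [136.0, 127.0])]
top col 280-290 rows [(212, [146.0, 129.0]), (213, [146.0, 130.0]), (214, [146.0, 129.0]), (215, [146.0, 129.0]), (216, [146.0, 129.0]), (217, [135.0, 130.0]), (218, [133.0, 128.0]), (219, [136.0, 127.0]), (220, [136.0, 127.0]), (221, [138.0, 127.0]), (222, [137.0, 127.0]), (223, [138.0, 127.0]), (242, [136.0, 127.0]), (243, [136.0, 127.0]), (244, [137.0, 127.0]), (245, [138.0, 127.0]), (246, [133.0, 129.0]), (247, [139.0, 130.0]), (248, [147.0, 129.0]), (249, [147.0, 129.0]), (250, [147.0, 129.0]), (251, [147.0, 129.0]), (252, [147.0, 129.0]), (253, [147.0, 129.0])]
```

Run:
```python
from h import *
f=np.load("pics/w2.npz");C=cam("wrist",dict(tcp_pos=f["t"],eef_rot=f["r"]))
print("wrist L,R,end",plane(C,[[231.5,133],[339.3,133],[285,123.2]],.012).round(4).tolist())
print("board far edge wrist",plane(C,[[285,144.5]],.1161).round(4).tolist())
Ct=cam("top");print("top end, x+,x-",plane(Ct,[[258.6,227],[284,216.6],[284,246.2]],.012).round(4).tolist())
# clamp yaw from long edges in top view
g=cv2.cvtColor(np.load("pics/top.npz")["p"],cv2.COLOR_RGB2LAB).astype(float)[...,0]
for a,b,s in((211,222,1),(241,253,-1)):
    E=[]
    for c in range(262,378):
        seg=g[a:b,c][::s];k=np.argmax(seg<141.5);E.append((c+.5, a+k if s>0 else b-k))
    w=plane(Ct,np.array(E),.012);k=np.polyfit(w[:,1],w[:,0],1)
    for _ in range(3):
        r=abs(w[:,0]-np.polyval(k,w[:,1]));m=r<.003;k=np.polyfit(w[m,1],w[m,0],1)
    print("slope deg",np.degrees(np.arctan(-k[0])),np.polyval(k,.02),m.sum())
```

```text
wrist L,R,end [[0.4489, 0.089, 0.012], [0.5383, 0.0886, 0.012], [0.4933, 0.0966, 0.012]]
board far edge wrist [[0.4915, 0.0844, 0.1161]]
top end, x+,x- [[0.5065, 0.0974, 0.012], [0.5385, 0.0189, 0.012], [0.447, 0.0193, 0.012]]
slope deg -0.715989494502367 0.5340899538001863 96
slope deg -0.9992529066976648 0.4408226580904452 92
```

```bash
python3 -m pendant '[[[-0.1,0.15,-0.1],[0,0,0]],[[-0.2,0.3,-0.2],[0,0,0]],[[-0.3,0.4,-0.3],[0,0,0]],[[-0.3,0.5,-0.3],[0,0,0]],[[-0.3,0.5,-0.3],[0,0,0]]]'
python3 -m pendant '[[[0,0,0],[0,0,0]],[[0,0,0],[0,0,0]],[[0,0,0],[0,0,0]]]'
python3 - <<'E'
from h import *
o=bot.get_obs();print(o["tcp_pos"],o["joint_vel"].round(3))
p,d=bot.get_image("wrist");cv2.imwrite("pics/w3.png",p[:,:,::-1]);np.savez("pics/w3.npz",p=p,d=d,t=o["tcp_pos"],r=o["eef_rot"])
E
```

```text
time_s: 5.92
tcp_pos: [0.5942, -0.0366, 0.1694]
eef_rot: [2.22, 2.214, 0.008]
contact_force: [-0.5, -0.1, -1.5]
finger_gap: 0.0598
finger_force: 30.0
time_s: 6.17
tcp_pos: [0.5865, -0.0352, 0.1667]
eef_rot: [-2.22, -2.219, 0.002]
contact_force: [-0.2, 0.8, -1.4]
finger_gap: 0.0598
finger_force: 30.0
[ 0.5864926  -0.03515355  0.16666942] [-0.005 -0.005 -0.002 -0.002 -0.002 -0.005]
```

View pics/w3.png

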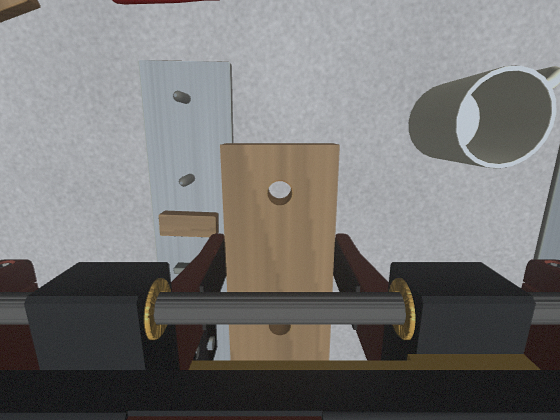

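Wrist view: the pins are clear, far at (181,97) and near at (186,180). The bed edges are at columns 145–231 and the strip is at (188,223).

Run:
```python
from h import *
f=np.load("pics/w3.npz");p=f["p"];C=cam("wrist",dict(tcp_pos=f["t"],eef_rot=f["r"]))
g=cv2.cvtColor(p,cv2.COLOR_RGB2GRAY)
for x0,y0,x1,y1 in((165,84,202,112),(170,168,206,195)):
    s=g[y0:y1,x0:x1];m=(s<np.median(s)-22).astype(np.uint8)
    n,l,st,ce=cv2.connectedComponentsWithStats(m);i=1+np.argmax(st[1:,4])
    ys,xs=np.nonzero(l==i);c=np.c_[xs+x0,ys+y0].astype(float);print("n",len(c),"cent",c.mean(0),plane(C,c.mean(0),.027)[0].round(4))
    # right end=foot, left end=tip
    r=cv2.minAreaRect(c.astype(np.float32));b=cv2.boxPoints(r);b=b[np.argsort(b[:,0])]
    L=b[:2].mean(0);Rr=b[2:].mean(0);print(" tip px",L,plane(C,L,.043)[0].round(4)," foot px",Rr,plane(C,Rr,.012)[0].round(4))
lab=cv2.cvtColor(p,cv2.COLOR_RGB2LAB).astype(float)[...,0]
def edges(rows):
    v=lab[rows].mean(0);d=np.diff(v);return v
for r in(75,130,160):
    v=lab[r-4:r+5].mean(0);print(r,"L",[(c,int(v[c])) for c in range(137,152)],"R",[(c,int(v[c])) for c in range(226,237)])
v=lab[:,160:215].mean(1);print("end",[(c,int(v[c])) for c in range(54,68)])
wood_rect(p,C,.1761)
wood_rect(p,C,.030,area=800)
```

```text
n 176 cent [181.58522727  97.02840909] [0.494  0.0617 0.027 ]
 tip px [172.6  94.2] [0.4912 0.0625 0.043 ]  foot px [190. 100.] [0.4975 0.0604 0.012 ]
n 150 cent [186.5        179.69333333] [ 0.4924 -0.0173  0.027 ]
 tip px [179.10002 183.20003] [ 0.4901 -0.0181  0.043 ]  foot px [193.90001 175.80003] [ 0.4959 -0.0156  0.012 ]
75 L [(137, 173), (138, 174), (139, 171), (140, 168), (141, 169), (142, 168), (143, 171), (144, 169), (145, 165), (146, 164), (147, 167), (148, 167), (149, 164), (150, 161), (151, 159)] R [(226, 168), (227, 164), (228, 164), (229, 160), (230, 108), (231, 105), (232, 178), (233, 178), (234, 174), (235, 172), (236, 172)]
130 L [(137, 176), (138, 175), (139, 177), (140, 178), (141, 179), (142, 178), (143, 178), (144, 174), (145, 168), (146, 168), (147, 167), (148, 169), (149, 168), (150, 165), (151, 164)] R [(226, 163), (227, 168), (228, 167), (229, 166), (230, 165), (231, 145), (232, 96), (233, 160), (234, 178), (235, 178), (236, 177)]
160 L [(137, 179), (138, 179), (139, 178), (140, 175), (141, 177), (142, 179), (143, 179), (144, 179), (145, 180), (146, 179), (147, 173), (148, 167), (149, 168), (150, 168), (151, 169)] R [(226, 125), (227, 125), (228, 125), (229, 124), (230, 124), (231, 123), (232, 125), (233, 124), (234, 124), (235, 124), (236, 122)]
end [(54, 178), (55, 180), (56, 180), (57, 179), (58, 178), (59, 179), (60, 166), (61, 166), (62, 164), (63, 164), (64, 164), (65, 164), (66, 164), (67, 165)]
rect [354. 358.] [637.  -93.7] [213.5  30.8] 0.07
rect [279. 216.] [586.3 -15.7] [60.4 81.2] 0.01
  hole px [279.1 189. ] 12.1 [0.5868 0.0022 0.1761]
rect [354. 358.] [ 684.9 -214.8] [419.3  60.6] 0.07
rect [188. 223.] [491.4 -63.3] [26.9 60.5] 87.91
rect [279. 216.] [585.2 -61.5] [118.6 159.6] 0.01
  hole px [279.1 189. ] 12.1 [ 0.5863 -0.0264  0.03  ]
```

```bash
python3 -m pendant '[[[0.1,-0.15,0.05],[0,0,0.0028]],[[0.2,-0.3,0.15],[0,0,0.0028]],[[0.3,-0.468,0.3],[0,0,0.0028]],[[0.3,-0.468,0.48],[0,0,0.0028]],[[0.3,-0.468,0.48],[0,0,0.0028]]]'
python3 -m pendant '[[[0,0,0],[0,0,0]],[[0,0,0],[0,0,0]],[[0,0,0],[0,0,0]],[[0,0,0],[0,0,0]]]'
python3 - <<'E'
from h import *
o=bot.get_obs();print(o["tcp_pos"],o["eef_rot"],o["joint_vel"].round(3))
r=o["eef_rot"];print("yaw",np.degrees(2*np.arctan2(r[1],r[0])))
p,d=bot.get_image("wrist");cv2.imwrite("pics/w4.png",p[:,:,::-1]);C=cam("wrist",o)
wood_rect(p,C,o["tcp_pos"][2]+.0092)
print(local(o,np.array([.4929,.0248,.05])-o["tcp_pos"])/.2)
cv2.imwrite("pics/w4.png",cv2.resize(p[110:260,190:370,::-1],None,fx=4,fy=4))
E
```

```text
time_s: 6.63
tcp_pos: [0.4862, 0.0256, 0.0667]
eef_rot: [-2.233, -2.195, 0.013]
contact_force: [-0.8, -0.0, -0.5]
finger_gap: 0.0597
finger_force: 30.0
time_s: 6.97
tcp_pos: [0.4975, 0.0231, 0.0735]
eef_rot: [2.241, 2.197, 0.005]
contact_force: [-0.1, -0.5, -1.0]
finger_gap: 0.0599
finger_force: 30.0
[0.4975497  0.02306791 0.07354494] [2.24082482 2.19709552 0.00456662] [ 0.001  0.002  0.012  0.    -0.006 -0.001]
yaw 88.87090223546987
rect [353. 357.] [548.2 -37. ] [ 30.9 214.1] 88.59
rect [279. 216.] [498.3  42.4] [81.4 59.7] 88.82
  hole px [279.1 189. ] 12.1 [0.4986 0.0604 0.0827]
rect [30. 41.] [384.6 135.1] [36.9 28.6] 15.85
[ 0.00823237 -0.02393616  0.11761755]
```

View pics/w4.png

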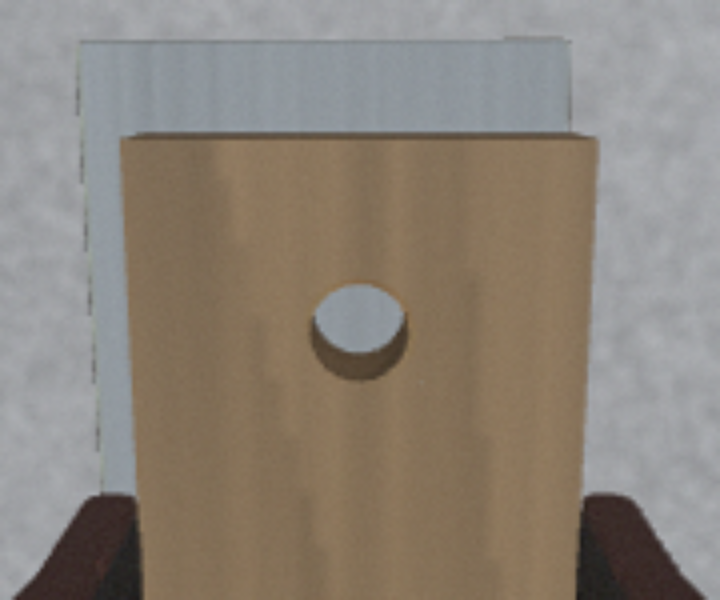

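The view shows the board about 5 mm too far to +x (hole at crop (360,330), bed centre at about column 325). I'll correct that.

```bash
python3 -m pendant '[[[0.008,-0.024,0.02],[0,0,0]],[[0.008,-0.024,0.02],[0,0,0]],[[0.008,-0.024,0.02],[0,0,0]],[[0.008,-0.024,0.02],[0,0,0]],[[0.008,-0.024,0.02],[0,0,0]]]'
python3 - <<'E'
from h import *
o=bot.get_obs();print(o["tcp_pos"],o["joint_vel"].round(3))
r=o["eef_rot"];print("yaw",np.degrees(2*np.arctan2(r[1],r[0])))
p,d=bot.get_image("wrist");C=cam("wrist",o)
wood_rect(p,C,o["tcp_pos"][2]+.0092)
lab=cv2.cvtColor(p,cv2.COLOR_RGB2LAB).astype(float)[...,0]
v=lab[121:139].mean(0);print("L",[(c,int(v[c])) for c in range(200,228)],"R",[(c,int(v[c])) for c in range(318,350)])
v=lab[:,240:310].mean(1);print("end",[(c,int(v[c])) for c in range(105,135)])
np.savez("pics/w5.npz",p=p,t=o["tcp_pos"],r=r)
E
```

```text
time_s: 7.43
tcp_pos: [0.4901, 0.0254, 0.0677]
eef_rot: [-2.242, -2.2, -0.0]
contact_force: [0.3, -0.2, -0.5]
finger_gap: 0.0598
finger_force: 30.0
[0.49009846 0.02538565 0.06771812] [-0.001  0.002 -0.001 -0.001  0.001 -0.002]
yaw -271.09088069089756
rect [355. 357.] [540.7 -34.5] [ 30.9 212.8] 88.86
rect [279. 216.] [490.6  44.8] [81.3 60.1] 88.87
  hole px [279. 189.] 12.2 [0.4911 0.0627 0.0769]
rect [31. 42.] [377.3 137. ] [41.5 30.3] 16.55
L [(200, 167), (201, 166), (202, 167), (203, 165), (204, 165), (205, 165), (206, 166), (207, 168), (208, 168), (209, 168), (210, 168), (211, 168), (212, 167), (213, 166), (214, 167), (215, 166), (216, 168), (217, 166), (218, 148), (219, 159), (220, 162), (221, 162), (222, 161), (223, 161), (224, 161), (225, 161), (226, 160), (227, 159)] R [(318, 157), (319, 158), (320, 159), (321, 160), (322, 158), (323, 155), (324, 156), (325, 156), (326, 158), (327, 159), (328, 159), (329, 157), (330, 156), (331, 156), (332, 155), (333, 156), (334, 156), (335, 156), (336, 155), (337, 156), (338, 157), (339, 158), (340, 158), (341, 157), (342, 156), (343, 158), (344, 161), (345, 157), (346, 172), (347, 171), (348, 171), (349, 170)]
end [(105, 172), (106, 171), (107, 170), (108, 170), (109, 169), (110, 170), (111, 171), (112, 172), (113, 172), (114, 172), (115, 172), (116, 171), (117, 170), (118, 171), (119, 170), (120, 170), (121, 170), (122, 170), (123, 144), (124, 157), (125, 157), (126, 157), (127, 157), (128, 157), (129, 157), (130, 157), (131, 157), (132, 157), (133, 157), (134, 157)]
```

```bash
python3 - <<'E'
from h import *
f=np.load("pics/w5.npz");C=cam("wrist",dict(tcp_pos=f["t"],eef_rot=f["r"]))
print(plane(C,[[218.3,130],[345.8,130],[279,123.2]],.012).round(4).tolist())
E
python3 -m pendant '[[[0,0.014,0],[0,0,0]],[[0,0.014,0],[0,0,0]],[[0,0.014,0],[0,0,0]],[[0,0.014,0],[0,0,0]],[[0,0.014,0],[0,0,0]]]'
python3 - <<'E'
from h import *
o=bot.get_obs();print(o["tcp_pos"].round(5),o["joint_vel"].round(3))
E
```

```text
[[0.4491, 0.0928, 0.012], [0.5384, 0.0911, 0.012], [0.4917, 0.0966, 0.012]]
time_s: 7.9
tcp_pos: [0.4927, 0.0253, 0.0676]
eef_rot: [-2.242, -2.2, 0.0]
contact_force: [-0.2, 1.3, -1.1]
finger_gap: 0.0597
finger_force: 30.0
[0.49275 0.02535 0.06763] [ 0.    -0.     0.002 -0.001 -0.001 -0.   ]
```

```bash
python3 -m pendant '[[[-0.003,0,0.03],[0,0,0]],[[-0.003,0,0.06],[0,0,0]],[[-0.003,0,0.09],[0,0,0]],[[-0.003,0,0.115],[0,0,0]],[[-0.003,0,0.138],[0,0,0]]]'
python3 -m pendant '[[[0,0,0],[0,0,0]],[[0,0,0],[0,0,0]]]'
```

```text
time_s: 8.32
tcp_pos: [0.492, 0.0255, 0.0392]
eef_rot: [-2.242, -2.198, 0.0]
contact_force: [-1.3, 5.0, 1.3]
finger_gap: 0.0599
finger_force: 30.0
time_s: 8.48
tcp_pos: [0.4917, 0.0255, 0.0391]
eef_rot: [-2.241, -2.198, 0.001]
contact_force: [-0.9, 5.5, -4.7]
finger_gap: 0.0594
finger_force: 30.0
```

```bash
python3 -m pendant '[[[0.004,0,0.02],[0,0,0]],[[0.004,0,0.04],[0,0,0]],[[0.004,0,0.06],[0,0,0]],[[0.004,0,0.08],[0,0,0]],[[0.004,0,0.09],[0,0,0]]]'
python3 -m pendant '[[[0,0,0],[0,0,0]],[[0,0,0],[0,0,0]],[[0,0,0.005],[0,0,0]]]'
```

```text
time_s: 8.9
tcp_pos: [0.4921, 0.0257, 0.0214]
eef_rot: [-2.242, -2.199, 0.001]
contact_force: [-2.7, 4.8, 2.3]
finger_gap: 0.0596
finger_force: 30.0
time_s: 9.15
tcp_pos: [0.4921, 0.0257, 0.0209]
eef_rot: [-2.242, -2.199, 0.001]
contact_force: [-3.4, 5.5, 2.2]
finger_gap: 0.0597
finger_force: 30.0
```

```bash
python3 -m pendant '[[[0,0,0.005],[0,0,0]],[[0,0,0.01],[0,0,0]],[[0,0,0.01],[0,0,0]],[[0,0,0.01],[0,0,0]]]'
python3 -m pendant '[[[0,0,0],[0,0,0]],[[0,0,0],[0,0,0]],[[0,0,0],[0,0,0]],[[0,0,0],[0,0,0]],[[0,0,0],[0,0,0]]]' 60
python3 - <<'E'
from h import *
o=bot.get_obs();C=cam("wrist",o)
p,d=bot.get_image("wrist");cv2.imwrite("pics/w6.png",p[:,:,::-1]);wood_rect(p,C,.030)
K,Rm,pos=C
for uv in((250,200),(310,160),(280,235)):
    dd=d[uv[1],uv[0]];print(uv,dd,(pos+Rm@np.array([(uv[0]-K[0,2])/K[0,0]*dd,-(uv[1]-K[1,2])/K[1,1]*dd,-dd])).round(4))
E
```

```text
time_s: 9.48
tcp_pos: [0.4921, 0.0257, 0.0206]
eef_rot: [-2.242, -2.2, 0.0]
contact_force: [-7.7, 4.7, 19.9]
finger_gap: 0.0599
finger_force: 30.0
time_s: 9.9
tcp_pos: [0.4934, 0.0252, 0.0191]
eef_rot: [2.242, 2.2, 0.0]
contact_force: [0.1, -0.4, -0.0]
finger_gap: 0.0674
finger_force: 0.0
rect [372. 357.] [554.3 -33.4] [ 30.6 210.5] 88.82
rect [277. 215.] [492.7  45.4] [80.9 59.5] 88.86
  hole px [276.8 190.5] 12.7 [0.4932 0.0622 0.03  ]
(250, 200) 0.15493435 [0.4792 0.0572 0.0291]
(310, 160) 0.14987479 [0.5102 0.0772 0.0289]
(280, 235) 0.15992975 [0.4944 0.0377 0.0289]
```

View pics/w6.png

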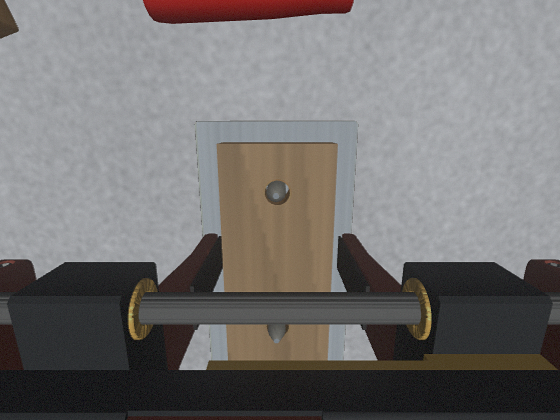

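Board seated: the pins stand through both holes at (277,191) and (277,333), and its top is at z≈0.029. Now I'll lift and go over to the trigger.

```bash
python3 -m pendant '[[[0,0,-0.1],[0,0,0]],[[0,0,-0.3],[0,0,0]],[[0,0,-0.5],[0,0,0]],[[0,0,-0.7],[0,0,0]],[[0,0,-0.9],[0,0,0]]]' 20
python3 -m pendant '[[[-0.2,0,-0.1],[0,0,0.0195]],[[-0.4,0,-0.1],[0,0,0.039]],[[-0.6,0,-0.1],[0,0,0.0585]],[[-0.8,0,-0.1],[0,0,0.078]],[[-1,0,-0.1],[0,0,0.0975]]]' 0
python3 -m pendant '[[[0,0,0],[0,0,0.0195]],[[0,0,0],[0,0,0.039]],[[0,0,0],[0,0,0.0585]],[[0,0,0],[0,0,0.078]],[[0,0,0],[0,0,0.0975]]]'
python3 -m pendant '[[[0,0,0],[0,0,0.0195]],[[0,0,0],[0,0,0.039]],[[0,0,0],[0,0,0.055]],[[0,0,0],[0,0,0.055]],[[0,0,0],[0,0,0.055]]]'
python3 - <<'E'
from h import *
o=bot.get_obs();print(o["tcp_pos"],o["joint_vel"].round(3))
r=o["eef_rot"];print("yaw",np.degrees(2*np.arctan2(r[1],r[0])))
p,d=bot.get_image("wrist");cv2.imwrite("pics/w7.png",p[:,:,::-1]);np.savez("pics/w7.npz",p=p,d=d,t=o["tcp_pos"],r=r)
print(local(o,np.array([.4879,-.2158,.108])-o["tcp_pos"])/.2)
E
```

```text
time_s: 10.37
tcp_pos: [0.4923, 0.0254, 0.2008]
eef_rot: [-2.242, -2.2, 0.001]
contact_force: [1.1, -1.2, -0.6]
finger_gap: 0.0808
finger_force: 0.0
time_s: 10.78
tcp_pos: [0.4887, -0.1763, 0.2194]
eef_rot: [2.805, 1.413, 0.001]
contact_force: [1.1, 1.4, -0.3]
finger_gap: 0.088
finger_force: 0.0
time_s: 11.2
tcp_pos: [0.4888, -0.1747, 0.2187]
eef_rot: [-3.101, -0.5, 0.001]
contact_force: [-0.0, 0.2, 0.0]
finger_gap: 0.0878
finger_force: 0.0
time_s: 11.62
tcp_pos: [0.4889, -0.1745, 0.2189]
eef_rot: [-3.141, 0.025, 0.001]
contact_force: [-0.2, -1.0, 1.1]
finger_gap: 0.0877
finger_force: 0.0
[ 0.48889957 -0.1745059   0.21886138] [-0.001 -0.     0.001  0.003  0.002 -0.017]
yaw 359.0822870998385
[-0.0014866   0.20660827  0.55427612]
```

View pics/w7.png

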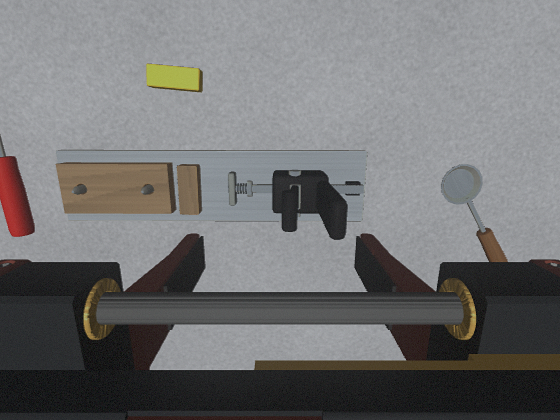

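Wrist view: board at (57–174, 188), strip (178–200, 190), foot (228–237, 188), spring and collar up to about 252. The trigger's crossbar is at (290,222) and the handle at (337,225). I'll measure along the plunger axis.

Run:
```python
from h import *
f=np.load("pics/w7.npz");p=f["p"];d=f["d"];C=cam("wrist",dict(tcp_pos=f["t"],eef_rot=f["r"]))
g=cv2.cvtColor(p,cv2.COLOR_RGB2GRAY).astype(int)
print("row188",[(c,g[186:190,c].mean().round().astype(int)) for c in range(168,280)])
O=np.array([.4906,-.0728,0]);u=np.array([.0192,.9998,0]);v=np.array([.9998,-.0192,0])
def cl(uv,z):
    q=plane(C,uv,z)-O;return np.c_[q@v,q@u].round(4).tolist()
print("board ends",cl([[57,188],[173,190]],.030),"strip",cl([[178,190],[200,190]],.030))
print("pins",cl([[80,189],[148,189]],.043))
print("foot faces",cl([[228,188],[237,188]],.021),"collar",cl([[247,188],[253,188]],.021))
K,Rm,pos=C
for uv in((290,222),(290,215),(337,225),(337,210),(188,190),(232,188),(284,222),(296,222)):
    dd=d[uv[1],uv[0]];q=pos+Rm@np.array([(uv[0]-K[0,2])/K[0,0]*dd,-(uv[1]-K[1,2])/K[1,1]*dd,-dd]);print(uv,np.r_[(q-O)@v,(q-O)@u,q[2]].round(4))
for r in (215,222,228):print(r,[(c,g[r,c]) for c in list(range(276,304))+list(range(318,350))])
```

```text
row188 [(168, np.int64(105)), (169, np.int64(65)), (170, np.int64(56)), (171, np.int64(58)), (172, np.int64(59)), (173, np.int64(63)), (174, np.int64(103)), (175, np.int64(152)), (176, np.int64(148)), (177, np.int64(144)), (178, np.int64(118)), (179, np.int64(105)), (180, np.int64(107)), (181, np.int64(107)), (182, np.int64(108)), (183, np.int64(109)), (184, np.int64(108)), (185, np.int64(108)), (186, np.int64(108)), (187, np.int64(108)), (188, np.int64(111)), (189, np.int64(108)), (190, np.int64(107)), (191, np.int64(108)), (192, np.int64(107)), (193, np.int64(111)), (194, np.int64(110)), (195, np.int64(110)), (196, np.int64(113)), (197, np.int64(107)), (198, np.int64(54)), (199, np.int64(57)), (200, np.int64(70)), (201, np.int64(130)), (202, np.int64(148)), (203, np.int64(145)), (204, np.int64(145)), (205, np.int64(144)), (206, np.int64(144)), (207, np.int64(144)), (208, np.int64(143)), (209, np.int64(144)), (210, np.int64(146)), (211, np.int64(145)), (212, np.int64(145)), (213, np.int64(144)), (214, np.int64(144)), (215, np.int64(144)), (216, np.int64(144)), (217, np.int64(143)), 
[... 5031 characters left out ...]
 np.int64(157)), (318, np.int64(147)), (319, np.int64(152)), (320, np.int64(154)), (321, np.int64(154)), (322, np.int64(155)), (323, np.int64(153)), (324, np.int64(158)), (325, np.int64(145)), (326, np.int64(25)), (327, np.int64(28)), (328, np.int64(36)), (329, np.int64(32)), (330, np.int64(40)), (331, np.int64(39)), (332, np.int64(41)), (333, np.int64(39)), (334, np.int64(41)), (335, np.int64(44)), (336, np.int64(45)), (337, np.int64(45)), (338, np.int64(45)), (339, np.int64(45)), (340, np.int64(41)), (341, np.int64(44)), (342, np.int64(44)), (343, np.int64(40)), (344, np.int64(35)), (345, np.int64(45)), (346, np.int64(102)), (347, np.int64(161)), (348, np.int64(155)), (349, np.int64(149))]
```

```bash
python3 -m pendant '[[[0,0.1,0],[0,0,0]],[[0,0.206,0],[0,0,0]],[[0,0.206,0.15],[0,0,0]],[[0,0.206,0.3],[0,0,0]],[[0,0.206,0.3],[0,0,0]]]'
python3 -m pendant '[[[0,0,0.15],[0,0,0]],[[0,0,0.254],[0,0,0]],[[0,0,0.254],[0,0,0]],[[0,0,0.254],[0,0,0]]]'
python3 - <<'E'
from h import *
o=bot.get_obs();print(o["tcp_pos"],o["joint_vel"].round(3))
p,d=bot.get_image("wrist");cv2.imwrite("pics/w8.png",p[:,:,::-1]);np.savez("pics/w8.npz",p=p,d=d,t=o["tcp_pos"],r=o["eef_rot"])
E
```

```text
time_s: 12.08
tcp_pos: [0.4849, -0.2141, 0.1546]
eef_rot: [-3.137, 0.027, 0.012]
contact_force: [-0.8, 0.9, 0.0]
finger_gap: 0.0882
finger_force: 0.0
time_s: 12.42
tcp_pos: [0.4878, -0.2152, 0.1085]
eef_rot: [-3.14, 0.028, 0.003]
contact_force: [0.6, -0.9, 1.1]
finger_gap: 0.0876
finger_force: 0.0
[ 0.48784473 -0.21521424  0.10847768] [ 0.    -0.029 -0.031  0.    -0.001  0.006]
```

View pics/w8.png

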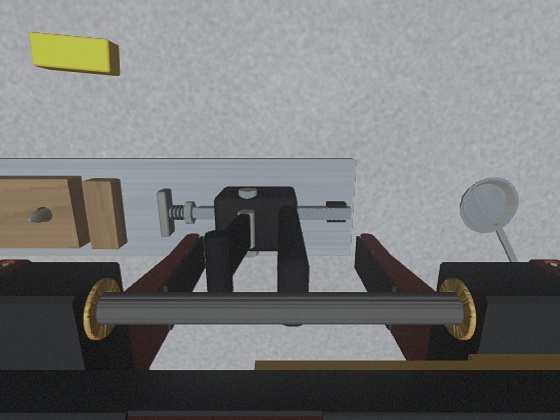

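The view shows the left pad just in front of the crossbar (205,240) and the right finger well clear behind the handle. The foot is at (165,212), the collar at (190,212) and the strip at (105,213). Next is the first squeeze, then I'll measure with depth.

```bash
cat >> h.py <<'E'
O=np.array([.4906,-.0728,0]);U=np.array([.0192,.9998,0]);V=np.array([.9998,-.0192,0])
def meas():
    o=bot.get_obs();p,d=bot.get_image("wrist");K,Rm,pos=cam("wrist",o)
    v,u=np.mgrid[120:300,0:300];dd=d[120:300,0:300]
    P=np.stack([(u-K[0,2])/K[0,0]*dd,-(v-K[1,2])/K[1,1]*dd,-dd],-1).reshape(-1,3)@Rm.T+pos-O
    q=np.c_[P@V,P@U,P[:,2]][dd.ravel()>0]*1000
    print("t",round(o["time_s"],2),"tcp y",o["tcp_pos"].round(4),"F",o["contact_force"].round(1),"vel",abs(o["joint_vel"]).max().round(3))
    def runs(y):
        y=np.sort(y)
        return [(round(a[0],1),round(a[-1],1),len(a)) for a in np.split(y,np.where(np.diff(y)>1.6)[0]+1) if len(a)>3]
    s=lambda a,b,z0,z1,y0=-95,y1=45:q[(abs(q[:,0])>a)&(abs(q[:,0])<b)&(q[:,2]>z0)&(q[:,2]<z1)&(q[:,1]>y0)&(q[:,1]<y1)][:,1]
    print(" wide top (foot,strip,board):",runs(s(11.5,17,26,34)))
    print(" collar band:",runs(s(5.5,9,20,34,-90,10)))
E
python3 - <<'E'
from h import *
meas()
E
python3 -m pendant '[[[0,0.04,0],[0,0,0]],[[0,0.07,0],[0,0,0]],[[0,0.09,0],[0,0,0]],[[0,0.1,0],[0,0,0]],[[0,0.105,0],[0,0,0]]]'
python3 -m pendant '[[[0,0,0],[0,0,0]],[[0,0,0],[0,0,0]]]'
python3 - <<'E'
from h import *
meas()
E
```

```text
t 12.47 tcp y [ 0.4888 -0.2158  0.1094] F [ 0.6  0.2 -0.3] vel 0.018
 wide top (foot,strip,board): [(np.float64(-50.0), np.float64(-42.4), 113), (np.float64(-6.3), np.float64(18.2), 371), (np.float64(27.4), np.float64(44.9), 283)]
 collar band: [(np.float64(-70.3), np.float64(-64.1), 77), (np.float64(-56.8), np.float64(-55.6), 6), (np.float64(-53.4), np.float64(-52.2), 5), (np.float64(-50.3), np.float64(-42.7), 94), (np.float64(-6.4), np.float64(9.9), 192)]
time_s: 12.93
tcp_pos: [0.4884, -0.2355, 0.11]
eef_rot: [-3.139, 0.031, -0.002]
contact_force: [-0.4, 8.0, 6.3]
finger_gap: 0.0878
finger_force: 4.0
time_s: 13.1
tcp_pos: [0.4884, -0.2357, 0.11]
eef_rot: [-3.139, 0.031, -0.002]
contact_force: [0.0, 6.1, 5.6]
finger_gap: 0.0877
finger_force: 3.4
t 13.1 tcp y [ 0.4884 -0.2357  0.11  ] F [0.  6.1 5.6] vel 0.004
 wide top (foot,strip,board): [(np.float64(-33.4), np.float64(-25.3), 117), (np.float64(-6.2), np.float64(17.9), 356), (np.float64(27.5), np.float64(44.9), 283)]
 collar band: [(np.float64(-53.6), np.float64(-47.0), 83), (np.float64(-43.1), np.float64(-41.8), 7), (np.float64(-39.8), np.float64(-38.4), 5), (np.float64(-36.6), np.float64(-36.0), 5), (np.float64(-33.9), np.float64(-24.9), 104), (np.float64(-6.7), np.float64(9.9), 197)]
```

```bash
python3 -m pendant '[[[0,-0.04,0],[0,0,0]],[[0,-0.08,0],[0,0,0]],[[0,-0.105,0],[0,0,0]],[[0,-0.105,0],[0,0,0]],[[0,-0.105,0],[0,0,0]]]'
python3 - <<'E'
from h import *
meas()
E
python3 -m pendant '[[[0,0.04,0],[0,0,0]],[[0,0.07,0],[0,0,0]],[[0,0.09,0],[0,0,0]],[[0,0.1,0],[0,0,0]],[[0,0.105,0],[0,0,0]]]'
python3 -m pendant '[[[0,0,0],[0,0,0]],[[0,0,0],[0,0,0]]]'
python3 - <<'E'
from h import *
meas()
E
```

```text
time_s: 13.57
tcp_pos: [0.4885, -0.2155, 0.1085]
eef_rot: [3.141, -0.028, 0.001]
contact_force: [0.5, 0.1, -1.0]
finger_gap: 0.0878
finger_force: 0.0
t 13.57 tcp y [ 0.4885 -0.2155  0.1085] F [ 0.5  0.1 -1. ] vel 0.009
 wide top (foot,strip,board): [(np.float64(-33.5), np.float64(-25.4), 119), (np.float64(-6.3), np.float64(18.0), 387), (np.float64(27.1), np.float64(45.0), 288)]
 collar band: [(np.float64(-53.6), np.float64(-47.5), 78), (np.float64(-43.1), np.float64(-41.9), 5), (np.float64(-39.9), np.float64(-38.9), 6), (np.float64(-36.6), np.float64(-36.1), 5), (np.float64(-33.7), np.float64(-26.0), 98), (np.float64(-6.3), np.float64(9.9), 194)]
time_s: 14.03
tcp_pos: [0.4874, -0.2355, 0.1083]
eef_rot: [-3.138, 0.032, 0.002]
contact_force: [-0.2, 7.9, 5.8]
finger_gap: 0.0877
finger_force: 4.0
time_s: 14.2
tcp_pos: [0.4874, -0.2356, 0.1083]
eef_rot: [-3.138, 0.032, 0.001]
contact_force: [-0.2, 7.2, 5.0]
finger_gap: 0.088
finger_force: 3.4
t 14.2 tcp y [ 0.4874 -0.2356  0.1083] F [-0.2  7.2  5. ] vel 0.002
 wide top (foot,strip,board): [(np.float64(-17.8), np.float64(-9.8), 124), (np.float64(-6.4), np.float64(18.4), 359), (np.float64(27.4), np.float64(45.0), 271)]
 collar band: [(np.float64(-37.6), np.float64(-31.1), 82), (np.float64(-27.3), np.float64(-26.1), 4), (np.float64(-24.2), np.float64(-23.1), 4), (np.float64(-20.7), np.float64(-10.0), 107), (np.float64(-6.3), np.float64(9.9), 196)]
```

```bash
python3 -m pendant '[[[0,-0.04,0],[0,0,0]],[[0,-0.08,0],[0,0,0]],[[0,-0.105,0],[0,0,0]],[[0,-0.105,0],[0,0,0]],[[0,-0.105,0],[0,0,0]]]'
python3 -m pendant '[[[0,0.04,0],[0,0,0]],[[0,0.07,0],[0,0,0]],[[0,0.09,0],[0,0,0]],[[0,0.1,0],[0,0,0]],[[0,0.105,0],[0,0,0]]]'
python3 -m pendant '[[[0,0,0],[0,0,0]],[[0,0,0],[0,0,0]]]'
python3 - <<'E'
from h import *
meas()
E
```

```text
time_s: 14.67
tcp_pos: [0.4884, -0.2155, 0.1083]
eef_rot: [3.141, -0.029, 0.0]
contact_force: [0.6, 0.3, -0.5]
finger_gap: 0.0879
finger_force: 0.0
time_s: 15.08
tcp_pos: [0.4874, -0.2353, 0.1084]
eef_rot: [-3.137, 0.032, 0.001]
contact_force: [0.3, 8.4, 6.6]
finger_gap: 0.0878
finger_force: 4.4
time_s: 15.25
tcp_pos: [0.4875, -0.2354, 0.1084]
eef_rot: [-3.138, 0.032, 0.001]
contact_force: [-0.5, 7.8, 6.5]
finger_gap: 0.088
finger_force: 3.8
t 15.25 tcp y [ 0.4875 -0.2354  0.1084] F [-0.5  7.8  6.5] vel 0.002
 wide top (foot,strip,board): [(np.float64(-2.5), np.float64(44.8), 704)]
 collar band: [(np.float64(-22.0), np.float64(-15.8), 85), (np.float64(-8.6), np.float64(-6.8), 5), (np.float64(-5.1), np.float64(9.8), 177)]
```

```bash
python3 -m pendant '[[[0,-0.04,0],[0,0,0]],[[0,-0.08,0],[0,0,0]],[[0,-0.105,0],[0,0,0]],[[0,-0.105,0],[0,0,0]],[[0,-0.105,0],[0,0,0]]]'
python3 - <<'E'
from h import *
meas()
E
python3 -m pendant '[[[0,0.02,0],[0,0,0]],[[0,0.04,0],[0,0,0]],[[0,0.055,0],[0,0,0]],[[0,0.055,0],[0,0,0]],[[0,0.055,0],[0,0,0]]]'
python3 - <<'E'
from h import *
meas()
E
```

```text
time_s: 15.72
tcp_pos: [0.4884, -0.2156, 0.1083]
eef_rot: [3.141, -0.029, 0.0]
contact_force: [0.0, -0.5, 0.4]
finger_gap: 0.0878
finger_force: 0.0
t 15.72 tcp y [ 0.4884 -0.2156  0.1083] F [ 0.  -0.5  0.4] vel 0.008
 wide top (foot,strip,board): [(np.float64(-2.8), np.float64(45.0), 751)]
 collar band: [(np.float64(-22.1), np.float64(-15.8), 87), (np.float64(-11.8), np.float64(-10.6), 4), (np.float64(-8.4), np.float64(9.8), 176)]
time_s: 16.18
tcp_pos: [0.4878, -0.2247, 0.1084]
eef_rot: [-3.137, 0.033, 0.001]
contact_force: [0.7, 9.1, 7.4]
finger_gap: 0.0879
finger_force: 4.7
t 16.18 tcp y [ 0.4878 -0.2247  0.1084] F [0.7 9.1 7.4] vel 0.002
 wide top (foot,strip,board): [(np.float64(-1.4), np.float64(45.0), 694)]
 collar band: [(np.float64(-17.5), np.float64(-10.9), 84), (np.float64(-6.8), np.float64(-6.1), 5), (np.float64(-4.0), np.float64(10.0), 158)]
```

```bash
python3 -m pendant '[[[0,0.006,0],[0,0,0]],[[0,0.014,0],[0,0,0]],[[0,0.014,0],[0,0,0]],[[0,0.014,0],[0,0,0]]]'
python3 - <<'E'
from h import *
meas();meas()
E
```

```text
time_s: 16.57
tcp_pos: [0.4877, -0.2264, 0.1086]
eef_rot: [-3.135, 0.033, 0.001]
contact_force: [1.3, 12.2, 10.0]
finger_gap: 0.088
finger_force: 6.4
t 16.57 tcp y [ 0.4877 -0.2264  0.1086] F [ 1.3 12.2 10. ] vel 0.003
 wide top (foot,strip,board): [(np.float64(-1.4), np.float64(44.9), 696)]
 collar band: [(np.float64(-16.0), np.float64(-9.0), 80), (np.float64(-5.8), np.float64(9.9), 159)]
t 16.62 tcp y [ 0.4877 -0.2264  0.1086] F [ 0.9 12.3  9.7] vel 0.002
 wide top (foot,strip,board): [(np.float64(-1.6), np.float64(44.8), 697)]
 collar band: [(np.float64(-16.3), np.float64(-10.1), 81), (np.float64(-2.0), np.float64(10.0), 149)]
```

```bash
python3 -m pendant '[[[0,0.005,0],[0,0,0]],[[0,0.01,0],[0,0,0]],[[0,0.01,0],[0,0,0]],[[0,0.01,0],[0,0,0]],[[0,0.01,0],[0,0,0]]]'
python3 -m pendant '[[[0,0,0],[0,0,0]],[[0,0,0],[0,0,0]],[[0,0,0],[0,0,0]],[[0,0,0],[0,0,0]],[[0,0,0],[0,0,0]]]'
python3 - <<'E'
from h import *
meas();meas();meas()
E
```

```text
time_s: 17.08
tcp_pos: [0.4877, -0.2278, 0.1087]
eef_rot: [-3.134, 0.033, 0.001]
contact_force: [1.7, 15.3, 10.4]
finger_gap: 0.0879
finger_force: 7.4
time_s: 17.5
tcp_pos: [0.4877, -0.2278, 0.1087]
eef_rot: [-3.134, 0.033, 0.001]
contact_force: [1.4, 14.0, 11.7]
finger_gap: 0.0879
finger_force: 7.4
t 17.5 tcp y [ 0.4877 -0.2278  0.1087] F [ 1.4 14.  11.7] vel 0.002
 wide top (foot,strip,board): [(np.float64(-1.4), np.float64(45.0), 695)]
 collar band: [(np.float64(-15.0), np.float64(-7.8), 85), (np.float64(-4.1), np.float64(9.8), 157)]
t 17.55 tcp y [ 0.4877 -0.2279  0.1087] F [ 0.5 13.4 11.9] vel 0.002
 wide top (foot,strip,board): [(np.float64(-1.2), np.float64(44.9), 687)]
 collar band: [(np.float64(-14.9), np.float64(-7.7), 85), (np.float64(-4.0), np.float64(10.0), 156)]
t 17.6 tcp y [ 0.4877 -0.2278  0.1087] F [ 1.4 14.5 11.6] vel 0.001
 wide top (foot,strip,board): [(np.float64(-1.6), np.float64(45.0), 688)]
 collar band: [(np.float64(-14.6), np.float64(-8.2), 84), (np.float64(-4.6), np.float64(10.0), 157)]
```

```bash
python3 -c "
from workcell import bot
print(bot.sign_off())"
```

```text
the job is handed in; nothing more can be done
None
```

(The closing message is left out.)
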